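# Raise the counterweighted gate and feed the blank to its stop

### The arm

A 7-joint arm with a two-finger parallel gripper is mounted at the origin on the work surface; the furniture and walls round the work are solid. World frame = base frame: x ahead of the robot, y to its left, z up, the work surface at z = 0. Lengths are in m, angles in rad, forces in N, time in s.
With the tool pointing down it reaches from about 0.425 to 0.875 m from the base axis. Payload 9.9 kg.
Tool frame: the origin (TCP) lies at the very end of the fingers, on their centre line; the grasp point (between the pads) lies 19 mm behind it (r.pinch_z is the distance from the TCP to the grasp point, in m); z points along the fingers, x is the direction in which the jaws open and shut, and the axes are right-handed (so a half turn about z gives the same grasp; the last joint's range is limited). The gripper opens to 85 mm and grips with 20 to 120 N. Pads are 22 mm wide; open, the fingers measure 114 mm over their backs; the gripper's body (76 mm by 85 mm) begins 54 mm behind the grasp point. The pads swing forward as they close: fully open they stand 13 mm farther back than shut.
Start: joints at [0.653, 0.576, 0.025, 1.437, -0.015, 1.129, -0.057], TCP at [0.5, -0.454, 0.231] pointing down, gripper open.
Joint ranges: [-2.76, 2.76], [-0.34, 2.15], [-1.52, 1.57], [0.19, 2.46], [-1.09, 4.23], [0.17, 1.99], [-2.82, 2.82]. Speed limits (rad/s): [2.22, 2.22, 3.01, 3.01, 3.14, 3.14, 3.14].

### API

Orientations are given as a unit quaternion [w, x, y, z].
In Python, from rig import r gives the robot as it stands. The module is installed in compiled form; this text tells all that it offers.
- The arm moves only by the shell command python3 -m jog 'ROWS' [FORCE]. ROWS is text: rows parted by semicolons, each of 5 numbers parted by spaces: the shift along the tool's x, y, z in cm, then the turn about the tool's z in rad, then the finger opening in cm, from 0 to 8.54. A call has exactly 5 rows; each row is the pose to reach, as a shift and turn from the pose commanded when the call began, along the tool's axes at that moment; what a row does not reach only later rows make up. A row lasts 1/12 s, in which the tool goes at most 41.7 mm and 7.16 degrees, less where a joint would pass 70% of its speed; a pose out of reach is approached as far as the arm can. A call with a gripper value outside its range is refused whole. The fingers move at their own pace and stop on an object; FORCE is the grip in N (left out, the last holds). Time passes only in rows, so rows that repeat a pose let the fingers close, or fill a call up. It gives the time, the measured TCP pose, the force and the opening at its end, in the units of the state.
- r.read_state(): the state, without advancing time (a new reading comes with each control period).
- r.snapshot(name): name is "scene" or "top" or "wrist"; returns the picture (420x560x3 uint8, red, green, blue); there is no depth.
- r.camera_info(name): a dict with "K" (3x3 intrinsics, pixels), "camera_from_world" (4x4, takes a point from world to camera coordinates); the wrist camera has in their place "T_tool_cam" (4x4, takes a point from camera to tool coordinates, whose origin is the TCP and whose axes are the tool frame's). Camera axes: x right, y up, looking along -z (the intrinsics and any distortion apply to the point x, -y, -z); pixel columns grow to the right and rows downward; lengths in m; the calibration is good to about 2 mm. The wrist camera is an equidistant fisheye: a pixel r from the principal point sees the ray r / f radians off the axis. A picture is of the moment at which its call begins: read the wrist's pose just before it. camera_info takes no time and is no camera call.
- r.close_job(): hands the job in, once; it reports no verdict.
The state is a dict: "clock": time; "qpos": joint angles; "qvel": joint speeds; "joint_torque": joint torques, N m; "ee_pos": TCP position; "ee_rot": TCP orientation; "contact_force": force on the tool from outside, world axes, zero at the start; "torque": the same for the moment, N m; "finger_gap": finger opening in m.
Only numpy, scipy, OpenCV 4.12 (cv2) and the standard library are available. Lean on these libraries where they do the work, as an engineer would, in place of code of your own. Each camera call takes 0.05 s, during which the arm holds its last target. There are 200 camera calls.

### The job

Load the marking station by pushing, not carrying: push the counterweighted gate arm up past its balance point, without flinging it, so that it falls over onto its back rest and stays raised by itself. Then push the flanged blank along the slideway, through the open gate, until it rests against the end stop at the other end. Never lift or tip the blank, and leave the loose parts lying around alone.

Things in the scene. Friction and masses are not known exactly. Their poses are not given: they have to be found in the camera images.
- station: Loading station fixed to the bench: aluminium base plate 96 x 270 mm with a straight slideway, 70 mm above the bench on steel feet, and behind it a grey hinge pedestal. Origin: underside, middle of the slideway, under the gate; z up; +x points across the slideway to the pedestal (roughly away from the robot, yaw up to 0.16 rad); +y points along the slideway to the open end where the blank waits; the end stop is at the -y end.
- slideway (a point): Middle of the slideway's floor, 78 mm above the bench, axes as the station's. Two slippery white plastic rails along y, 250 mm long, 9 mm wide, 45 mm apart inside, tops 88 mm above the bench. End stop: steel block across the -y end, its face at y = -105 mm, its top 98 mm above the bench. Pedestal cheeks: x = 124 to 180, y = -38 to 38 mm, up to 163 mm above the bench.
- gate_arm (a joint): Gate arm's hinge angle. 0 = down, at rest: a blade 40 x 6 mm under the arm closes the slideway at y = 0. Grows as the free end swings up and over to the pedestal. The arm balances at about 0.85 rad: below it falls back, above it falls over by itself. At 1.65 it meets its stop, arm upright, its dark counterweight on a rubber pad. A damper slows it: from just past balance it takes 1 to 5 s to reach the stop.
- gate_hinge (a point): Centre of the gate arm's hinge, on the station at x = 150, y = 0, z = 135 mm; the hinge axis lies along the station's y.
- push_bar (a point): Middle of the cross-bar at the arm's free end, a free-turning roller 30 mm thick, 90 mm long, along the station's y, 221 mm from the hinge axis. Arm down: at x = -60, z = 205 mm in the station frame, the part of the arm nearest the robot. Pushing its robot side to station +x, or up from below, with 1 to 6 N raises the arm. Arm raised: 85 mm beyond the hinge, 340 mm above the bench, clear of the slideway.
- blank_mid (a point): Centre (half-way up) of the loose blank: a turned steel part standing on its 42 mm wide flange, with a narrower barrel above, 30 mm high, about 0.12 kg. It stands in the slideway on the +y side of the gate, 65 to 95 mm from it; its centre is then 93 mm above the bench.
- home (a point): Where the blank's centre is when the blank touches the end stop: x = 0, y = -84, z = 93 mm in the station frame.
- bushing: Bystander: plain steel bushing, 29 mm across, 34 mm high, standing on the bench near the pedestal; origin at its underside.
- loupe: Bystander: black eye loupe, 37 mm across, 32 mm high, standing on the bench near the pedestal on the other side; origin at its underside.
- small_blank: Bystander: small stepped brass-coloured blank, 28 mm across, 40 mm high, standing on the robot's side of the slideway towards the stop end; origin at its underside.
- usb_stick: Bystander: red memory stick 18 x 56 x 9 mm, lying on the robot's side of the slideway towards the open end; origin at its underside.

How it is judged:
By the outcome, as a careful person would: the job done as asked, in the order asked, and still so for the second after the job is handed in, with the robot touching nothing.
It also fails if it takes over 45 s, if anything falls off the work surface, if the arm or the gripper's body presses on something with over 40 N, if the wrist force passes 120 N, or if a joint passes its speed limit or range.

## Working session

There is one attempt and no reset: what is moved stays moved. The work goes in short steps, Python scripts to look and compute and a shell command to move; the robot and the scene stay as the last step left them, time stands still between calls to the robot, and variables do not carry over. Pictures are saved under pics/ and viewed, about 8 in all and at most 12, crops included, and the job is handed in when it is done.

```bash
mkdir -p pics; python3 - <<'E'
from rig import r
import cv2,numpy as np
s=r.read_state();print(s['clock'],s['ee_pos'],s['ee_rot'],s['contact_force'],s['finger_gap'],r.pinch_z)
for n in("scene","top"):
    im=r.snapshot(n);cv2.imwrite(f"pics/{n}0.png",im[:,:,::-1]);c=r.camera_info(n);print(n,c)
print(r.camera_info("wrist"))
E
```

```text
0.0 [ 0.49950258 -0.45333398  0.23042972] [-2.55973187e-04  9.32879846e-01 -3.60186764e-01 -7.89165859e-04] [ 0.1549412  -0.615587   -0.25412798] 0.08568372067708284 0.0187
scene {'K': array([[486.45218386,   0.        , 277.56940711],
       [  0.        , 486.45218386, 212.94843489],
       [  0.        ,   0.        ,   1.        ]]), 'camera_from_world': array([[ 0.86521332,  0.50137062,  0.00578014, -0.39919933],
       [-0.41676096,  0.71269778,  0.56424478,  0.28099021],
       [ 0.27877626, -0.49060104,  0.82558732, -1.20723642],
       [ 0.        ,  0.        ,  0.        ,  1.        ]])}
top {'K': array([[379.74195672,   0.        , 290.24970001],
       [  0.        , 379.74195672, 209.40798479],
       [  0.        ,   0.        ,   1.        ]]), 'camera_from_world': array([[-0.02283329, -0.9997288 ,  0.00457974, -0.18737744],
       [ 0.99712742, -0.02244249,  0.07234119, -0.59104909],
       [-0.07221879,  0.00621837,  0.99736943, -0.94360372],
       [ 0.        ,  0.        ,  0.        ,  1.        ]])}
{'K': array([[325.1922621 ,   0.        , 277.18085742],
       [  0.        , 325.1922621 , 214.07424412],
       [  0.        ,   0.        ,   1.        ]]), 'T_tool_cam': array([[ 9.99999315e-01,  1.16608786e-03,  9.79277483e-05,
        -1.13889971e-03],
       [ 1.14401713e-03, -9.56600425e-01, -2.91400616e-01,
        -7.53682842e-02],
       [-2.46120995e-04,  2.91400528e-01, -9.56601104e-01,
        -1.43409011e-01],
       [ 0.00000000e+00,  0.00000000e+00,  0.00000000e+00,
         1.00000000e+00]])}
```

View pics/scene0.png

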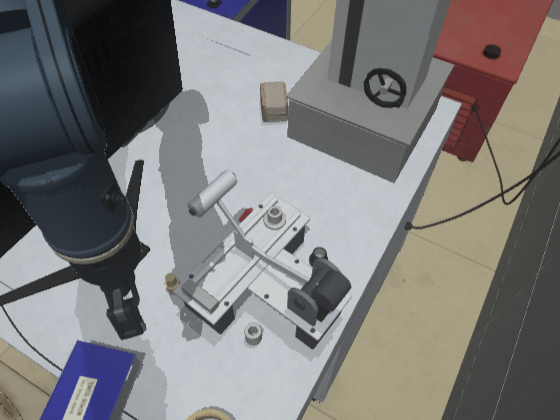

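View pics/top0.png

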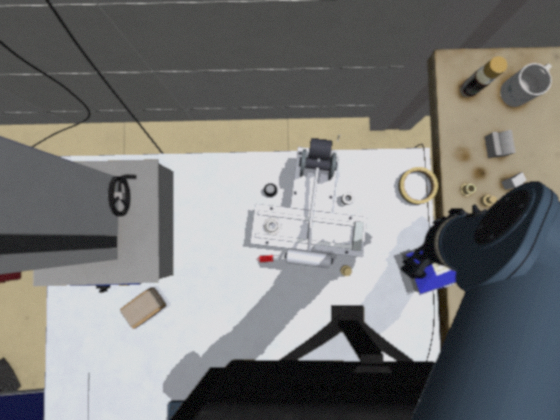

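The scene picture shows the roller at about (212,194), the blank at (274,213) and the stop at (200,293). In the top picture the roller is at about (307,258), the blank at (271,227), the stop at (358,235) and the pedestal at (318,160). I'll enlarge both next.

```bash
cat > h.py <<'E'
import numpy as np,cv2
from rig import r
def ray(n,uv):
    c=r.camera_info(n);T=np.array(c['camera_from_world']);K=c['K']
    d=np.linalg.inv(K)@[uv[0],uv[1],1];d=np.array([d[0],-d[1],-d[2]])
    R=T[:3,:3];return -R.T@T[:3,3],R.T@d
def onz(n,uv,z):
    o,d=ray(n,uv);return o+d*(z-o[2])/d[2]
def px(n,p):
    c=r.camera_info(n);q=(np.array(c['camera_from_world'])@np.r_[p,1])[:3]
    u=np.array(c['K'])@[q[0],-q[1],-q[2]];return u[:2]/u[2]
def tri(a,b):
    (o1,d1),(o2,d2)=ray("scene",a),ray("top",b)
    s=np.linalg.lstsq(np.c_[d1,-d2],o2-o1,rcond=None)[0]
    p,q=o1+s[0]*d1,o2+s[1]*d2;return (p+q)/2,np.linalg.norm(p-q)
E
python3 - <<'E'
import cv2,numpy as np
a=cv2.imread('pics/top0.png')[130:290,240:380];b=cv2.imread('pics/scene0.png')[160:355,155:360]
a=cv2.resize(a,None,fx=3,fy=3,interpolation=cv2.INTER_CUBIC);b=cv2.resize(b,(int(205*1.85),int(195*1.85)),interpolation=cv2.INTER_CUBIC)
o=np.zeros((480,800,3),np.uint8);o[:a.shape[0],:420]=a;o[:b.shape[0],421:421+b.shape[1]]=b;cv2.imwrite('pics/z.png',o)
E
```

```text
(no output)
```

View pics/z.png

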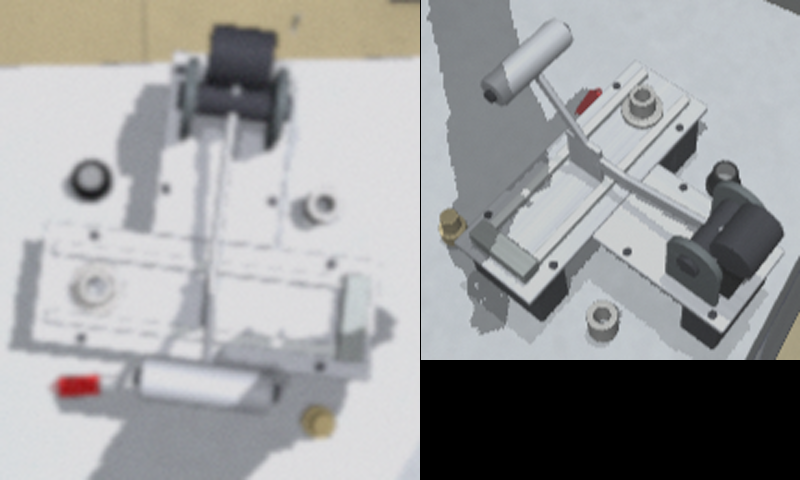

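```bash
python3 - <<'E'
from h import *
S=[onz('top',p,.078) for p in [(271.7,208.7),(350.7,218),(267,242.7),(346.7,252)]]
print(np.round(S,4)); c=np.mean(S,0)
d=(S[0]-S[1])+(S[2]-S[3]);yaw=np.arctan2(-d[0],d[1]);print('center',c,'yaw',yaw)
B=lambda p:np.array([[np.cos(yaw),-np.sin(yaw)],[np.sin(yaw),np.cos(yaw)]])
b,e=tri((274.5,212.4),(272,224.7));print('blank top',b,e, onz('top',(272,224.7),.108))
r1,e1=tri((191.8,211.4),(332.7,260.3));r2,e2=tri((232.8,175.1),(285.3,255.3));print(r1,e1,r2,e2,(r1+r2)/2)
R=B(0)
rc=(r1+r2)/2; print('origin from roller',rc[:2]-R@[-.06,0],'yaw roller',np.arctan2(-(r2-r1)[0],(r2-r1)[1]))
for q in [c[:2],rc[:2]-R@[-.06,0]]:
  print('blank in st',R.T@(onz('top',(272,224.7),.108)[:2]-q),'stop face top',px('top',[*(q+R@[0,-.105]),.098]))
  for n in['top','scene']: print(n,[px(n,[*(q+R@[x,0]),z]).round(1) for x,z in[(-.06,.205),(.15,.135),(0,.098)]])
for n,p,h in[('small',(346.5,270.5),.04),('usb',(266,258.5),.009),('bush',(347.5,198.5),.034),('loupe',(270.5,189.5),.032)]:print(n,onz('top',p,h))
E
```

```text
[[ 0.5853 -0.156   0.078 ]
 [ 0.5587 -0.3445  0.078 ]
 [ 0.5045 -0.1433  0.078 ]
 [ 0.4781 -0.3322  0.078 ]]
center [ 0.53164607 -0.24398493  0.078     ] yaw -0.13929391607106048
blank top [ 0.54577883 -0.15737785  0.10574645] 0.0006861894684535663 [ 0.54598689 -0.15727897  0.108     ]
[ 0.46786243 -0.28311593  0.20948254] 0.0005085654255337656 [ 0.48057997 -0.18673098  0.20478487] 0.0020922579279437086 [ 0.4742212  -0.23492346  0.2071337 ]
origin from roller [ 0.53364006 -0.24325409] yaw roller -0.1311874569434477
blank in st [0.00216333 0.08785728] stop face top [354.21656861 235.38624693]
top [array([309.1, 258.5]), array([317.8, 164. ]), array([309.5, 230.1])]
scene [array([211.4, 193.3]), array([313.5, 285. ]), array([243. , 246.5])]
blank in st [0.00029013 0.08685667] stop face top [353.87364187 234.536541  ]
top [array([308.7, 257.5]), array([317.5, 163.1]), array([309.1, 229.3])]
scene [array([212.7, 193.5]), array([314.8, 285.3]), array([244.2, 246.7])]
small [ 0.43112347 -0.33591505  0.04      ]
usb [ 0.46341321 -0.13607941  0.009     ]
bush [ 0.61004914 -0.34535698  0.034     ]
loupe [ 0.63741275 -0.15196783  0.032     ]
```

```bash
python3 -m jog '-2 0.4 0 -0.12 0; -4 0.8 0 -0.24 0; -6 1.2 0 -0.36 0; -8 1.6 0 -0.48 0; -9.9 1.8 0 -0.60 0' 30
```

```text
clock: 0.52
ee_pos: [0.413, -0.3999, 0.2309]
ee_rot: [-0.0, 0.998, -0.066, -0.001]
contact_force: [-0.2, 0.1, 0.2]
finger_gap: 0.0254
```

```bash
python3 -m jog '-1 -3.5 0 0 0; -2 -7 0 0 0; -2.3 -10.5 1 0 0; -2.3 -14 2.5 0 0; -2.3 -17.2 4 0 0'; python3 -m jog '0 0 0 0 0; 0 0 0 0 0; 0 0 0 0 0;0 0 0 0 0;0 0 0 0 0'
python3 - <<'E'
from h import *
im=np.hstack([r.snapshot("scene")[100:340,80:380],r.snapshot("wrist")[:240:,100:400]]);cv2.imwrite("pics/a.png",im[:,:,::-1])
s=r.read_state();print(s['ee_pos'],s['contact_force'],s['finger_gap'])
E
```

```text
clock: 0.93
ee_pos: [0.4149, -0.2252, 0.1912]
ee_rot: [0.0, 0.998, -0.069, 0.001]
contact_force: [1.0, 0.3, -1.0]
finger_gap: -0.0003
clock: 1.35
ee_pos: [0.4151, -0.2282, 0.1915]
ee_rot: [0.0, 0.998, -0.069, 0.0]
contact_force: [0.5, 0.2, -0.8]
finger_gap: -0.0
[ 0.41504847 -0.22786071  0.19146394] [ 0.25826421 -1.10251047  0.34843209] 0.000207997928025692
```

View pics/a.png

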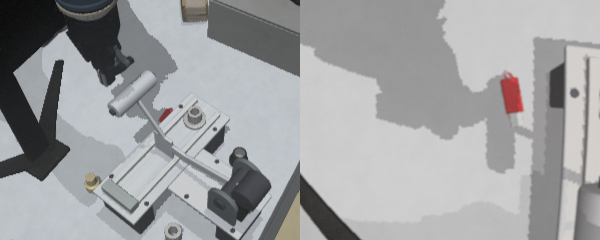

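```bash
python3 -m jog '0.8 0 0 0 0; 1.6 0 0 0 0; 2.2 0 0 0 0; 2.6 0 0 0 0; 3 0 0 0 0'; python3 -m jog '0.4 0 -0.8 0 0; 0.8 0 -1.6 0 0; 1.2 0 -2.4 0 0; 1.6 0 -3.2 0 0; 1.8 0 -3.8 0 0';  python3 - <<'E'
from h import *
cv2.imwrite("pics/b.png",r.snapshot("scene")[60:360,60:380,::-1])
E
```

```text
clock: 1.87
ee_pos: [0.4448, -0.2309, 0.191]
ee_rot: [-0.0, 0.998, -0.068, -0.001]
contact_force: [-4.2, 1.3, -0.1]
finger_gap: -0.0002
clock: 2.28
ee_pos: [0.464, -0.2337, 0.2309]
ee_rot: [0.0, 0.998, -0.068, 0.001]
contact_force: [-1.0, -0.4, -0.4]
finger_gap: -0.0
```

View pics/b.png

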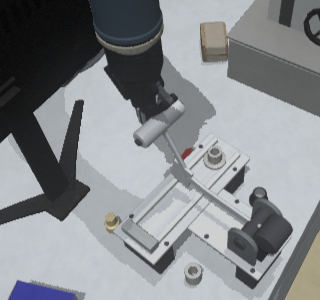

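The arm is rising: the roller is at about (160,123) in the crop, in contact at 1–4 N.

```bash
python3 -m jog '0.5 0 -0.7 0 0; 1.0 0 -1.4 0 0; 1.5 0 -2.1 0 0; 2.0 0 -2.9 0 0; 2.6 0 -3.6 0 0'; python3 -m jog '0.6 0 -0.6 0 0; 1.2 0 -1.2 0 0; 1.8 0 -1.8 0 0; 2.5 0 -2.4 0 0; 3.2 0 -3 0 0';python3 -m jog '0.4 0 -0.3 0 0; 0.8 0 -0.55 0 0; 1.2 0 -0.8 0 0; 1.6 0 -1.0 0 0; 2.0 0 -1.2 0 0';  python3 - <<'E'
from h import *
cv2.imwrite("pics/c.png",r.snapshot("scene")[60:360,60:380,::-1])
E
```

```text
clock: 2.75
ee_pos: [0.4891, -0.2372, 0.2663]
ee_rot: [0.0, 0.998, -0.069, 0.0]
contact_force: [-1.9, -0.9, -0.6]
finger_gap: 0.0003
clock: 3.17
ee_pos: [0.5209, -0.2414, 0.2958]
ee_rot: [-0.0, 0.998, -0.068, 0.0]
contact_force: [-0.6, -1.2, 0.5]
finger_gap: -0.0002
clock: 3.58
ee_pos: [0.5402, -0.244, 0.3073]
ee_rot: [-0.0, 0.998, -0.068, -0.0]
contact_force: [-0.1, -0.3, -0.2]
finger_gap: 0.0
```

View pics/c.png

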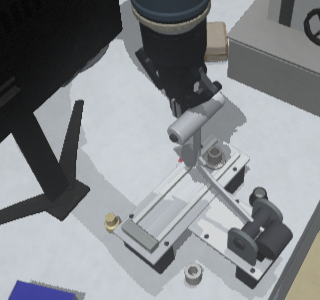

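Roller at (197,122) in the crop, θ≈0.7. I'll ease it past balance slowly.

```bash
python3 -m jog '0.4 0 -0.25 0 0; 0.8 0 -0.5 0 0; 1.2 0 -0.7 0 0; 1.6 0 -0.9 0 0; 1.9 0 -1.1 0 0'; python3 -m jog '0.3 0 -0.15 0 0; 0.6 0 -0.3 0 0; 0.9 0 -0.45 0 0; 1.2 0 -0.6 0 0; 1.5 0 -0.7 0 0';python3 -m jog '0.3 0 -0.1 0 0; 0.6 0 -0.2 0 0; 0.9 0 -0.3 0 0; 1.2 0 -0.4 0 0; 1.4 0 -0.5 0 0';  python3 - <<'E'
from h import *
cv2.imwrite("pics/d.png",r.snapshot("scene")[60:360,60:380,::-1])
E
```

```text
clock: 4.05
ee_pos: [0.5593, -0.2468, 0.3185]
ee_rot: [0.0, 0.998, -0.068, 0.0]
contact_force: [0.3, -1.2, -0.7]
finger_gap: 0.0003
clock: 4.47
ee_pos: [0.5739, -0.2488, 0.3255]
ee_rot: [0.0, 0.998, -0.068, 0.0]
contact_force: [-0.3, -0.2, 0.0]
finger_gap: 0.0
clock: 4.88
ee_pos: [0.5879, -0.2506, 0.3303]
ee_rot: [-0.0, 0.998, -0.068, -0.0]
contact_force: [0.4, -0.9, -0.3]
finger_gap: 0.0
```

View pics/d.png

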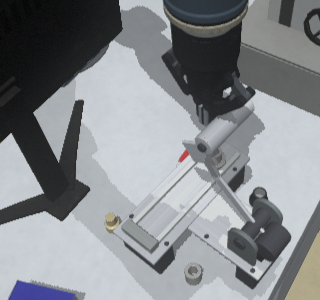

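Roller at (225,128) in the crop, θ≈0.95, which should be past balance. I'll hold and check numerically whether the arm moves away from the tool.

```bash
cat > d.py <<'E'
from h import *
import sys
# image change against last stored frame in the arm region
im=r.snapshot("scene");q=np.array([.533,-.2435]);c,s=np.cos(-.137),np.sin(-.137);R=np.array([[c,-s],[s,c]])
old=cv2.imread(sys.argv[1])[:,:,::-1];cv2.imwrite(sys.argv[2],im[:,:,::-1])
print('clock',r.read_state()['clock'],'changed',(np.abs(im.astype(int)-old).max(2)>40)[100:330,180:420].sum())
for t in(.95,1.3,1.65):
    f=.3217+t;p=[*(q+R@[.15-.221*np.cos(f),0]),.135+.221*np.sin(f)];print(t,px('scene',p).round(),px('top',p).round())
E
python3 -c "
from h import *
cv2.imwrite('pics/s0.png',r.snapshot('scene')[:,:,::-1])"
python3 -m jog '0.2 0 0 0 0;0.4 0 0 0 0;0.6 0 0 0 0;0.6 0 0 0 0;0.6 0 0 0 0' ; python3 -m jog '0 0 0 0 0;0 0 0 0 0;0 0 0 0 0;0 0 0 0 0;0 0 0 0 0'; python3 d.py pics/s0.png pics/s1.png
python3 -m jog '0 0 0 0 0;0 0 0 0 0;0 0 0 0 0;0 0 0 0 0;0 0 0 0 0'; python3 -m jog '0 0 0 0 0;0 0 0 0 0;0 0 0 0 0;0 0 0 0 0;0 0 0 0 0'; python3 d.py pics/s1.png pics/s2.png;  python3 -c "
import cv2,numpy as np
cv2.imwrite('pics/e.png',np.hstack([cv2.imread('pics/s%d.png'%i)[100:380,130:400] for i in (1,2)]))"
```

```text
clock: 5.4
ee_pos: [0.5935, -0.2515, 0.3302]
ee_rot: [-0.0, 0.998, -0.068, -0.0]
contact_force: [-1.0, 0.0, 0.2]
finger_gap: 0.0003
clock: 5.82
ee_pos: [0.5934, -0.2515, 0.3303]
ee_rot: [0.0, 0.998, -0.068, 0.0]
contact_force: [-0.2, -0.2, 0.8]
finger_gap: 0.0004
clock 5.8667 changed 3337
0.95 [284. 184.] [323. 177.]
1.3 [335. 210.] [328. 132.]
1.65 [385. 250.] [332.  92.]
clock: 6.28
ee_pos: [0.5934, -0.2515, 0.3303]
ee_rot: [-0.0, 0.998, -0.068, -0.0]
contact_force: [-0.9, -0.5, -0.2]
finger_gap: 0.0002
clock: 6.7
ee_pos: [0.5935, -0.2515, 0.3303]
ee_rot: [-0.0, 0.998, -0.068, -0.0]
contact_force: [-0.1, 0.8, -0.7]
finger_gap: 0.0003
clock 6.75 changed 4223
0.95 [284. 184.] [323. 177.]
1.3 [335. 210.] [328. 132.]
1.65 [385. 250.] [332.  92.]
```

View pics/e.png

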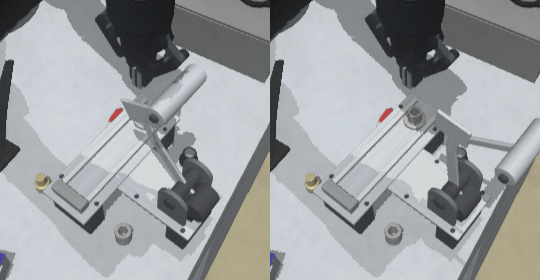

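The arm has fallen over. In the right half the roller is at (518,152), which is full-frame (378,252), against (385,250) predicted for θ=1.65. Next I'll move behind the blank.

```bash
python3 -m jog '-3 0 0 0 0; -6.1 -1 0 0 0; -6.1 -4.5 0 0 0; -6.1 -8 0 0 0; -6.1 -11 1 0 0' ;python3 -m jog '0 -2 3 0 0; 0 -3.8 6 0 0; 0 -3.8 9 0 0; 0 -3.8 12 0 0; 0 -3.8 15 0 0'; python3 -m jog '0 0 2 0 0; 0 0 4 0 0;0 0 5 0 0;0 0 5 0 0;0 0 5 0 0'; python3 - <<'E'
from h import *
s=r.read_state();p=s['ee_pos']
a=r.snapshot("scene")[120:360,180:400];b=r.snapshot("top")[60:300,200:400];w=r.snapshot("wrist")[:,:]
w=cv2.resize(w,(320,240));cv2.imwrite("pics/f.png",np.hstack([a,b,w])[:,:,::-1])
c,q=np.cos(-.137),np.sin(-.137);R=np.array([[c,-q],[q,c]]);print(R.T@(p[:2]-[.533,-.2435]),p[2],s['contact_force'])
E
```

```text
clock: 7.17
ee_pos: [0.5486, -0.1325, 0.3223]
ee_rot: [-0.0, 0.998, -0.069, 0.002]
contact_force: [0.8, 0.7, 0.0]
finger_gap: -0.0001
clock: 7.58
ee_pos: [0.5533, -0.096, 0.1693]
ee_rot: [-0.0, 0.998, -0.068, 0.0]
contact_force: [1.0, -0.9, 0.9]
finger_gap: 0.0003
clock: 8.0
ee_pos: [0.5534, -0.0966, 0.1206]
ee_rot: [-0.0, 0.998, -0.068, -0.0]
contact_force: [-0.1, 0.7, 1.3]
finger_gap: 0.0001
[0.00015331 0.14835355] 0.12056686231125167 [-0.08456243  0.66313874  1.31089353]
```

View pics/f.png

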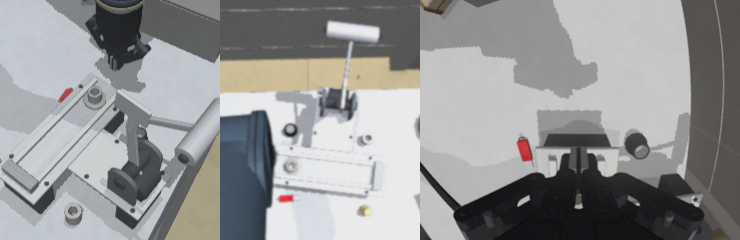

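The top view puts the roller at full-frame (332,92), exactly the θ=1.65 prediction. The blank is unmoved at about (272,226). I'll lower the tool behind it and start pushing gently.

```bash
python3 -m jog '0 0 1 0 0; 0 0 2 0 0; 0 0 3 0 0; 0 0 3.5 0 0; 0 0 3.7 0 0' ;python3 -m jog '0 0.4 0 0 0; 0 0.8 0 0 0; 0 1.2 0 0 0; 0 1.6 0 0 0; 0 2 0 0 0'; python3 -m jog '0 0.3 0 0 0; 0 0.6 0 0 0; 0 0.9 0 0 0; 0 1.2 0 0 0; 0 1.5 0 0 0';python3 -m jog '0 0.3 0 0 0; 0 0.6 0 0 0; 0 0.9 0 0 0; 0 1.2 0 0 0; 0 1.5 0 0 0';python3 -m jog '0 0.3 0 0 0; 0 0.6 0 0 0; 0 0.9 0 0 0; 0 1.2 0 0 0; 0 1.5 0 0 0'; python3 - <<'E'
from h import *
s=r.read_state();p=s['ee_pos']
a=r.snapshot("scene")[120:360,180:420];cv2.imwrite("pics/g.png",cv2.resize(a,None,fx=2,fy=2)[:,:,::-1])
c,q=np.cos(-.137),np.sin(-.137);R=np.array([[c,-q],[q,c]]);print(R.T@(p[:2]-[.533,-.2435]),p[2],s['contact_force'])
E
```

```text
clock: 8.57
ee_pos: [0.5524, -0.0964, 0.0817]
ee_rot: [-0.0, 0.998, -0.068, -0.001]
contact_force: [0.1, -1.1, 0.9]
finger_gap: -0.0002
clock: 8.98
ee_pos: [0.5506, -0.1171, 0.0836]
ee_rot: [0.0, 0.998, -0.069, 0.0]
contact_force: [-0.3, -0.3, -0.1]
finger_gap: -0.0002
clock: 9.4
ee_pos: [0.5484, -0.1313, 0.0833]
ee_rot: [-0.0, 0.998, -0.068, 0.0]
contact_force: [-0.2, 0.6, 0.9]
finger_gap: 0.0
clock: 9.82
ee_pos: [0.5463, -0.1463, 0.0833]
ee_rot: [-0.0, 0.998, -0.068, -0.0]
contact_force: [-1.1, 0.9, 0.7]
finger_gap: -0.0002
clock: 10.23
ee_pos: [0.5443, -0.1612, 0.0833]
ee_rot: [-0.0, 0.998, -0.068, -0.0]
contact_force: [-0.8, 0.4, 0.0]
finger_gap: 0.0005
[-2.78458607e-05  8.30382308e-02] 0.08329071404367556 [-0.79231167  0.38968401  0.00697685]
```

View pics/g.png

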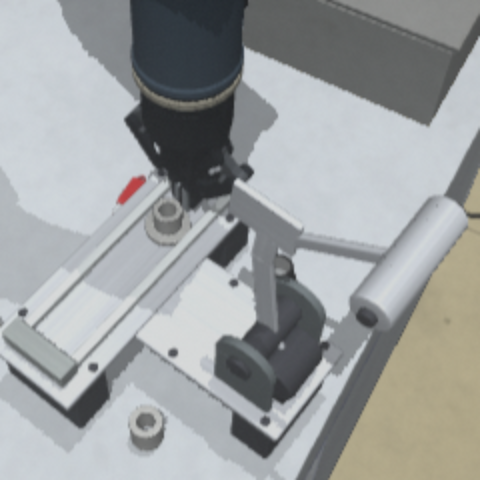

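The blank is upright at (166,215) in the crop and moving ahead of the fingers. I'll carry on.

```bash
for i in 1; do python3 -m jog '0 0.3 0 0 0; 0 0.6 0 0 0; 0 0.9 0 0 0; 0 1.2 0 0 0; 0 1.5 0 0 0';python3 -m jog '0 0.3 0 0 0; 0 0.6 0 0 0; 0 0.9 0 0 0; 0 1.2 0 0 0; 0 1.5 0 0 0';python3 -m jog '0 0.3 0 0 0; 0 0.6 0 0 0; 0 0.9 0 0 0; 0 1.2 0 0 0; 0 1.5 0 0 0';python3 -m jog '0 0.3 0 0 0; 0 0.6 0 0 0; 0 0.9 0 0 0; 0 1.2 0 0 0; 0 1.5 0 0 0';python3 -m jog '0 0.3 0 0 0; 0 0.6 0 0 0; 0 0.9 0 0 0; 0 1.2 0 0 0; 0 1.5 0 0 0';python3 -m jog '0 0.3 0 0 0; 0 0.6 0 0 0; 0 0.9 0 0 0; 0 1.2 0 0 0; 0 1.5 0 0 0'; python3 -m jog '0 0.3 0 0 0; 0 0.6 0 0 0; 0 0.9 0 0 0; 0 1.2 0 0 0; 0 1.5 0 0 0'; done | grep -E "pos|force"; python3 - <<'E'
from h import *
s=r.read_state();p=s['ee_pos']
a=r.snapshot("scene")[120:360,180:420];cv2.imwrite("pics/h.png",cv2.resize(a,None,fx=2,fy=2)[:,:,::-1])
c,q=np.cos(-.137),np.sin(-.137);R=np.array([[c,-q],[q,c]]);print(R.T@(p[:2]-[.533,-.2435]),p[2],s['contact_force'])
E
```

```text
ee_pos: [0.5422, -0.1761, 0.0833]
contact_force: [-0.4, 0.4, 0.0]
ee_pos: [0.5402, -0.1909, 0.0833]
contact_force: [-0.6, 1.6, 0.0]
ee_pos: [0.5381, -0.2058, 0.0833]
contact_force: [-1.3, 0.6, -0.3]
ee_pos: [0.5361, -0.2207, 0.0833]
contact_force: [0.1, 0.8, 0.2]
ee_pos: [0.534, -0.2356, 0.0833]
contact_force: [-0.4, 0.4, 0.2]
ee_pos: [0.532, -0.2504, 0.0833]
contact_force: [-0.1, 1.0, 0.6]
ee_pos: [0.53, -0.2653, 0.0833]
contact_force: [-0.0, 0.8, 0.3]
[-2.50719868e-05 -2.19766398e-02] 0.0832947286820987 [-0.03041267  0.79609064  0.2552609 ]
```

View pics/h.png

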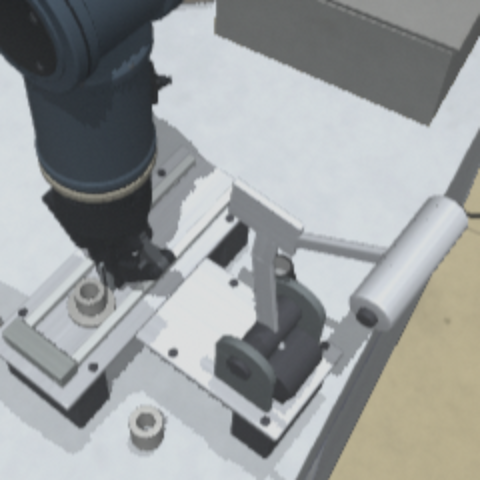

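Blank at (90,290) in the crop, past the open gate and close to the stop at (40,350). Now I'll slow down until the force rises.

```bash
(python3 -m jog '0 0.3 0 0 0; 0 0.6 0 0 0; 0 0.9 0 0 0; 0 1.2 0 0 0; 0 1.5 0 0 0'; python3 -m jog '0 0.2 0 0 0; 0 0.4 0 0 0; 0 0.6 0 0 0; 0 0.7 0 0 0; 0 0.8 0 0 0'; python3 -m jog '0 0.1 0 0 0; 0 0.2 0 0 0; 0 0.2 0 0 0; 0 0.3 0 0 0; 0 0.3 0 0 0')| grep -E "pos|force"; python3 - <<'E'
from h import *
q=np.array([.533,-.2435]);c,s=np.cos(-.137),np.sin(-.137);R=np.array([[c,-s],[s,c]])
print(R.T@(r.read_state()['ee_pos'][:2]-q))
E
```

```text
ee_pos: [0.5279, -0.2802, 0.0833]
contact_force: [0.3, 1.6, 0.4]
ee_pos: [0.5269, -0.2878, 0.0833]
contact_force: [-0.2, 1.1, 1.2]
ee_pos: [0.5265, -0.2908, 0.0833]
contact_force: [-1.1, 0.8, -0.0]
[-1.41042755e-05 -4.77976050e-02]
```

```bash
(python3 -m jog '0 0.1 0 0 0; 0 0.2 0 0 0; 0 0.2 0 0 0; 0 0.2 0 0 0; 0 0.2 0 0 0'; python3 -m jog '0 0.1 0 0 0; 0 0.2 0 0 0; 0 0.2 0 0 0; 0 0.2 0 0 0; 0 0.2 0 0 0';python3 -m jog '0 0.1 0 0 0; 0 0.2 0 0 0; 0 0.2 0 0 0; 0 0.2 0 0 0; 0 0.2 0 0 0')| grep -E "pos|force"
```

```text
ee_pos: [0.5262, -0.2929, 0.0833]
contact_force: [0.4, 0.4, 0.3]
ee_pos: [0.5259, -0.2948, 0.0833]
contact_force: [-0.8, -0.1, -0.6]
ee_pos: [0.5256, -0.2966, 0.0833]
contact_force: [0.5, 1.5, -0.3]
```

```bash
(python3 -m jog '0 0.1 0 0 0; 0 0.2 0 0 0; 0 0.2 0 0 0; 0 0.2 0 0 0; 0 0.2 0 0 0'; python3 -m jog '0 0.1 0 0 0; 0 0.2 0 0 0; 0 0.2 0 0 0; 0 0.2 0 0 0; 0 0.2 0 0 0')| grep -E "pos|force"
```

```text
ee_pos: [0.5255, -0.2971, 0.0832]
contact_force: [0.9, 6.2, 1.7]
ee_pos: [0.5256, -0.2974, 0.0832]
contact_force: [1.1, 9.6, 2.6]
```

Force rose to 9.6 N with the tool halted, so the blank is against the stop. I'll back off and check.

```bash
(python3 -m jog '0 -0.3 0 0 0; 0 -0.8 0 0 0; 0 -1.5 0 0 0; 0 -2.5 0 0 0; 0 -3.5 0 0 0'; python3 -m jog '0 -1 -2 0 0; 0 -1 -5 0 0; -3 -1 -8 0 0; -6 -1 -10 0 0; -9 -1 -12 0 0'; python3 -m jog '0 -3 -1 0 0; 0 -6 -2 0 0; 0 -9 -3 0 0; 0 -12 -3 0 0; 0 -12 -3 0 0')| grep -E "clock|pos|force"; python3 - <<'E'
from h import *
q=np.array([.533,-.2435]);c,s=np.cos(-.137),np.sin(-.137);R=np.array([[c,-s],[s,c]])
A=r.snapshot("scene");B=r.snapshot("top")
for n,t in(('home',[0,-.084,.108]),('bar',[.235,0,.340])):
    p=[*(q+R@t[:2]),t[2]];print(n,px('scene',p),px('top',p))
a=cv2.resize(A[160:360,160:400],(480,400),interpolation=2);b=cv2.resize(B[80:280,250:400],(300,400),interpolation=2);cv2.imwrite("pics/i.png",np.hstack([a,b])[:,:,::-1])
E
```

```text
clock: 17.0
ee_pos: [0.53, -0.2653, 0.0833]
contact_force: [-0.0, -0.2, -0.8]
clock: 17.42
ee_pos: [0.4415, -0.2426, 0.2044]
contact_force: [0.3, -0.5, 0.6]
clock: 17.83
ee_pos: [0.4597, -0.1182, 0.2344]
contact_force: [0.4, 0.1, -0.9]
home [211.0165251  277.77983141] [345.69119937 233.64069225]
bar [384.6260387  248.92602831] [331.70372936  92.68683147]
```

View pics/i.png

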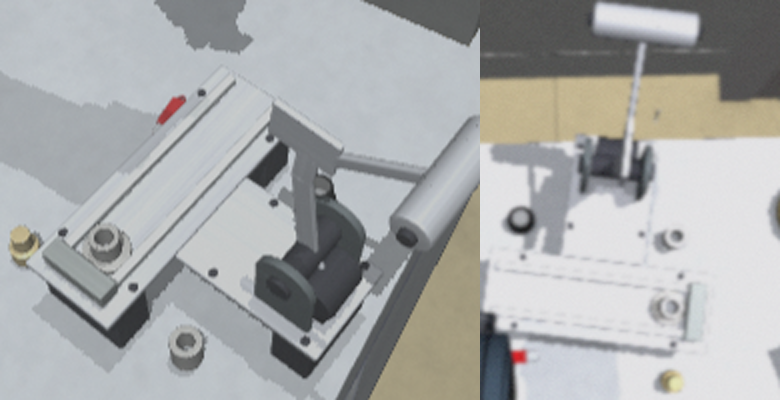

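```bash
python3 -m jog '0 0 0 0 0;0 0 0 0 0;0 0 0 0 0;0 0 0 0 0;0 0 0 0 0'; python3 - <<'E'
from rig import r
print(r.close_job())
E
```

```text
clock: 18.35
ee_pos: [0.4583, -0.1254, 0.2331]
ee_rot: [-0.0, 0.998, -0.069, -0.0]
contact_force: [0.1, 1.0, -0.3]
finger_gap: 0.0003
the job is handed in; nothing more can be done
None
```

The job is done and handed in at 18.4 s: the gate stands raised on its back rest and the blank is at the end stop.

- **Gate:** I pushed the roller up slowly with closed fingers, at about 1–4 N, to roughly 0.95 rad. It then fell over by itself. The final top view shows the roller at the position predicted for 1.65 rad, within about 1 pixel.
- **Blank:** I pushed it low on its flange, at about 4 cm/s, through the open gate until the tool stopped against it. The force rose to 9.6 N there, then I backed off.
- **Last checks:** In the final pictures the blank stands upright next to the stop. It is within about 1 pixel of the predicted home position in the top view and about 2 pixels in the scene view. That is a few millimetres at this resolution, so the contact rests mainly on the force rise.
- **Surroundings:** The loose parts look unmoved by eye, and the robot was touching nothing at hand-in. No check failed.

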